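Catch the guest soaps from the chute

ROBOT

A 7-joint arm with a two-finger parallel gripper is mounted at the origin on a cart in front of the work surface, level with it; the furniture and walls round the work are solid. World frame = base frame: x ahead of the robot, y to its left, z up, the work surface at z = 0. Lengths are in m, angles in rad, forces in N, time in s.
With the tool pointing down it reaches from about 0.425 to 1.025 m from the base axis. Payload 9.4 kg.
Tool frame: the origin (TCP) lies between the finger pads; the fingertips stand 11 mm ahead of it and the grasp point (between the pads) lies 8 mm behind it; z points along the fingers, y is the line along which they close (so a half turn about z gives the same grasp; the last joint's range is limited). The gripper opens to 85 mm and grips with 20 to 120 N. Pads are 22 mm wide; open, the fingers measure 114 mm over their backs; the gripper's body (76 mm by 85 mm) begins 54 mm behind the grasp point. The pads swing forward as they close: fully open they stand 13 mm farther back than shut.
Start: joints at [1.12, 0.599, -0.003, 1.599, 0.002, 0.943, -0.08], TCP at [0.265, -0.675, 0.242] pointing down, gripper open.
Joint ranges: [-2.57, 2.57], [-0.35, 1.97], [-1.29, 1.29], [0.11, 2.56], [-1.05, 4.19], [0.11, 1.86], [-2.63, 2.63]. Speed limits (rad/s): [2.22, 2.22, 3.01, 3.01, 3.14, 3.14, 3.14].

INTERFACE

Orientations are given as a rotation vector (axis times angle).
In Python, from workcell import bot gives the robot as it stands. The module is installed in compiled form; this text tells all that it offers.
- The arm moves only by the tool carry_out, never from a script. Its argument "series" is one flat list of numbers, 5 for each row, row after row: the shift along the tool's x, y, z normalised to -1 to 1, where 1 is 30 mm, then the turn about the tool's z normalised to -1 to 1, where 1 is 8 degrees, then the gripper command: -1 is shut, 1 is fully open, values between are in proportion. In form: [tx, ty, tz, turn, gripper, tx, ty, tz, turn, gripper, ...]. A call has exactly 5 rows; each row shifts and turns the commanded pose from where the row before left it, along the tool's axes as they then stand; what a row does not reach is not made up. A row lasts 1/8 s, in which the tool goes at most 62.5 mm and 10.7 degrees, less where a joint would pass 70% of its speed; a pose out of reach is approached as far as the arm can. A call with a number of a shift or a turn outside -1 to 1 is refused whole. A call with a gripper value outside its range is refused whole. The fingers move at their own pace and stop on an object; "squeeze" is the grip in N (left out, the last holds). Time passes only in rows, so rows that do not move let the fingers close, or fill a call up. It gives the time, the measured TCP pose, the force, the opening and the grip force at its end, in the units of the state.
- bot.observe(): the state, without advancing time (a new reading comes with each control period).
- bot.grab_frame(name): name is "scene" or "side" or "wrist"; returns the picture (384x512x3 uint8, blue, green, red); there is no depth.
- bot.camera_model(name): a dict with "fx", "fy", "cx", "cy" (pixels), "R" (3x3) and "t" (3): a world point X has camera coordinates R X + t. Camera axes: x right, y down, z forward; pixel columns grow to the right and rows downward; lengths in m; the calibration is good to about 2 mm. The wrist camera is an equidistant fisheye: a pixel r from the principal point sees the ray r / f radians off the axis. A picture is of the moment at which its call begins: read the wrist's pose just before it. camera_model takes no time and is no camera call; for the wrist camera it gives the pose at the moment of the call.
- bot.hand_in(): hands the job in; it is judged then, once.
The state is a dict: "clock": time; "joint_positions": joint angles; "dq": joint speeds; "joint_torque": joint torques, N m; "ee_pos": TCP position; "tool_rot": TCP orientation; "ft_force": force on the tool from outside, world axes, zero at the start; "wrist_torque": the same for the moment, N m; "opening": opening from 0.0 (shut) to 1.0 (fully open); "gripper_force": force on a finger pad.
Only numpy, scipy, OpenCV 4.12 (cv2) and the standard library are available. Lean on these libraries where they do the work, as an engineer would, in place of code of your own. Each camera call takes 0.05 s, during which the arm holds its last target. There are 200 camera calls.

TASK

Take the blue dish by its handle and hold it level under the mouth of the soap dispenser, lifting the red bar with the dish's rim so that the gate opens and both green soaps slide down the chute into the dish. Then put the blue dish with the two soaps back down on the table where it stood, and let go of it.

Things in the scene. Friction and masses are not known exactly. Their poses are not given: they have to be found in the camera images.
- blue_dish_handle (a point): Blue open dish, 120 g; the point to grip on its handle, a bar 16 wide (y), 24 high, from x -34 to +60 mm; underside of dish 43 mm below the point. x runs to the basin: an open box, x from +60 to +170, y -65 to +65 mm, 50 high, walls and floor 4; rim 7 mm above the point. A like orange dish, not to be used, stands 20-38 cm to one side.
- lip (a point): Fixed grey soap dispenser, 335 mm tall, reaching 200 mm back; the middle of the lower edge of its steel chute (50 mm wide, falling at 35 degrees to -x), 215 mm above the table. x points level into the dispenser, z up. Soaps drop 0 to 70 mm in front (-x) of the red bar. Free below it to 65 mm behind the lip (then foot and column); gate rails at the mouth, within y +-47, reach 8 mm below the lip.
- bar (a point): Red bar, middle of its underside: 8 mm thick, 170 mm long across y, 10 mm in front of the lip, at rest 66 mm below it. Two legs join it to the red gate plate closing the chute. Pushed straight up it raises the gate (0.8 N, falls shut by its weight): soaps pass over the bar once it is 32 mm up; stop at 52 mm. Lift with the dish's side rims, bar 15 to 40 mm inside the basin's far wall.
- soap_front_center (a point): pale green round guest soap, a disc 42 mm across and 22 mm thick, 20 to 45 g; the point is its centre. It lies flat on the chute, the lower of the two, against the gate, and slides freely (the chute is polished) as soon as the gate is up.
- soap_rear_center (a point): pale green round guest soap, a disc 42 mm across and 22 mm thick, 20 to 45 g; the point is its centre. It lies flat on the chute, the upper of the two, behind the front one, and slides freely (the chute is polished) as soon as the gate is up.

How it is judged:
On the way:
1. both soaps have slid into the blue dish while it is held up under the chute (x of soap_front_center in the frame of blue_dish_handle between 0.058 and 0.172 m and y of soap_front_center in the frame of blue_dish_handle between -0.066 and 0.066 m and z of soap_front_center in the frame of blue_dish_handle between -0.05 and 0.012 m and x of soap_rear_center in the frame of blue_dish_handle between 0.058 and 0.172 m and y of soap_rear_center in the frame of blue_dish_handle between -0.066 and 0.066 m and z of soap_rear_center in the frame of blue_dish_handle between -0.05 and 0.012 m and height (world z) of blue_dish_handle above 0.11 m and horizontal distance between blue_dish_handle and lip below 0.23 m), for 0.2 s.
At the end, for the whole second after the job is handed in: both soaps lie in the blue dish, which stands level (within 10 degrees) on the table, its handle within 80 mm of where it stood at the start, released (x of soap_front_center in the frame of blue_dish_handle between 0.058 and 0.172 m and y of soap_front_center in the frame of blue_dish_handle between -0.066 and 0.066 m and z of soap_front_center in the frame of blue_dish_handle between -0.05 and 0.012 m and x of soap_rear_center in the frame of blue_dish_handle between 0.058 and 0.172 m and y of soap_rear_center in the frame of blue_dish_handle between -0.066 and 0.066 m and z of soap_rear_center in the frame of blue_dish_handle between -0.05 and 0.012 m and distance of blue_dish_handle from where it was at the start of the episode below 0.08 m and height (world z) of blue_dish_handle below 0.053 m and angle between blue_dish_handle's own z axis and vertical below 0.175 rad); the robot touches nothing.
It also fails if it takes over 64 s, if anything falls off the work surface, if the arm or the gripper's body presses on something with over 40 N, if the wrist force passes 120 N, or if a joint passes its speed limit or range.

## Working session

There is one attempt and no reset: what is moved stays moved. The work goes in short steps, Python scripts to look and compute and a tool call to move; the robot and the scene stay as the last step left them, time stands still between calls to the robot, and variables do not carry over. Pictures are saved under pics/ and viewed, at most 10 in all, crops included, and the job is handed in when it is done.

Besides the shell and the picture viewer there is one more tool, called after ">>>" as name(argument=value, ...), one argument or row to a line, values as JSON. carry_out: Moves the arm, as the interface text tells. Its arguments: {"type":"object","properties":{"series":{"type":"array"},"squeeze":{"type":"number"}},"required":["series"]}

```bash
mkdir -p pics
cat > h.py <<'E'
import numpy as np, cv2
from workcell import bot
def K(m): return np.array([[m['fx'],0,m['cx']],[0,m['fy'],m['cy']],[0,0,1]])
def ray(m,u,v):
    R=np.array(m['R']);t=np.array(m['t'])
    d=R.T@np.array([(u-m['cx'])/m['fx'],(v-m['cy'])/m['fy'],1]); return -R.T@t,d/np.linalg.norm(d)
def onz(m,u,v,z):
    o,d=ray(m,u,v); return o+d*(z-o[2])/d[2]
def tri(ma,pa,mb,pb):
    oa,da=ray(ma,*pa);ob,db=ray(mb,*pb)
    s=np.linalg.lstsq(np.c_[da,-db],ob-oa,rcond=None)[0]
    A=oa+s[0]*da;B=ob+s[1]*db
    return (A+B)/2,np.linalg.norm(A-B)
E
python3 - <<'E'
from h import *
np.set_printoptions(precision=4,suppress=True)
o=bot.observe(); print({k:np.round(v,3) for k,v in o.items()})
for n in ("scene","side"):
    cv2.imwrite(f"pics/{n}0.png",bot.grab_frame(n)); m=bot.camera_model(n); print(n,{k:np.round(v,3).tolist() for k,v in m.items()}, -np.array(m['R']).T@m['t'])
E
```

```text
{'clock': np.float64(0.0), 'joint_positions': array([ 1.12 ,  0.6  , -0.003,  1.6  ,  0.002,  0.943, -0.08 ]), 'dq': array([-0.   , -0.001,  0.   , -0.002,  0.001,  0.001,  0.001]), 'joint_torque': array([ -0.   , -77.646,   1.564, -25.801,   0.012,   0.009,  -0.   ]), 'ee_pos': array([ 0.265, -0.675,  0.241]), 'tool_rot': array([-3.085, -0.584,  0.001]), 'ft_force': array([-0.276,  0.633,  0.941]), 'wrist_torque': array([ 0.045,  0.026, -0.025]), 'gripper_force': np.float64(0.0), 'opening': np.float64(1.001)}
scene {'fx': 436.129, 'fy': 436.129, 'cx': 252.668, 'cy': 187.015, 'R': [[-0.639, -0.769, 0.006], [-0.583, 0.48, -0.655], [0.501, -0.422, -0.755]], 't': [0.377, 0.449, 1.169]} [-0.0827  0.5678  1.1755]
side {'fx': 434.185, 'fy': 434.185, 'cx': 258.523, 'cy': 195.347, 'R': [[-0.988, -0.153, -0.018], [-0.09, 0.669, -0.738], [0.125, -0.727, -0.675]], 't': [0.559, 0.179, 1.495]} [0.3811 1.053  1.1509]
```

View pics/scene0.png

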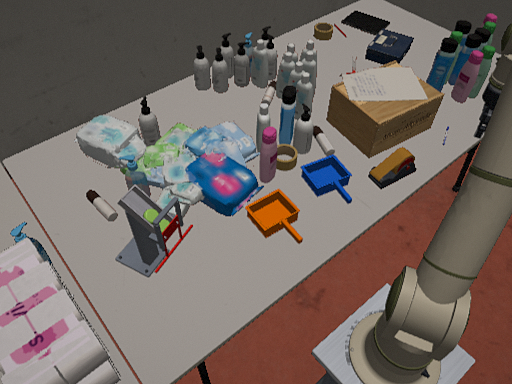

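View pics/side0.png

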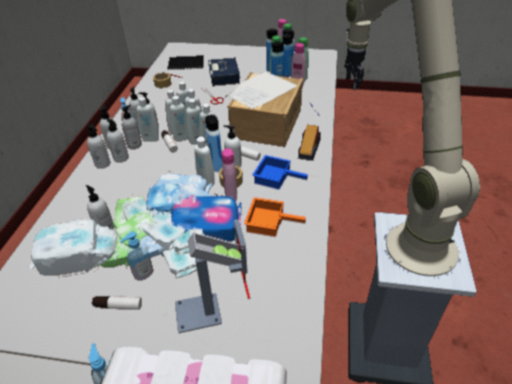

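The scene view shows the blue dish at about (326,175), with its handle tip near (350,198). The dispenser is at (150,235) with its red bar from about (192,228) to (157,270). In the side view the dish is at (272,172), its handle reaches to (307,177), and the bar runs from about (240,235) to (248,297).

```bash
cat >> h.py <<'E'
def mask(im,lo,hi,roi):
    h=cv2.inRange(cv2.cvtColor(im,cv2.COLOR_BGR2HSV),lo,hi); z=np.zeros_like(h); x0,y0,x1,y1=roi; z[y0:y1,x0:x1]=h[y0:y1,x0:x1]; return z
def big(mk): return max(cv2.findContours(mk,cv2.RETR_EXTERNAL,cv2.CHAIN_APPROX_NONE)[0],key=cv2.contourArea)
E
python3 - <<'E'
from h import *
np.set_printoptions(precision=4,suppress=True)
S={n:cv2.imread(f"pics/{n}0.png") for n in("scene","side")}
M={n:bot.camera_model(n) for n in S}
for n,roi in(("scene",(295,145,365,210)),("side",(250,148,315,195))):
    c=big(mask(S[n],(105,130,50),(125,255,255),roi))
    p=cv2.approxPolyDP(c,2,True)[:,0]; print(n,p.tolist())
a=cv2.resize(S["scene"][180:280,105:205],None,fx=4,fy=4,interpolation=cv2.INTER_CUBIC)
b=cv2.resize(S["side"][222:337,165:265],None,fx=4,fy=4,interpolation=cv2.INTER_CUBIC)
b=cv2.resize(b,(400,460))
cv=np.zeros((600,800,3),np.uint8); cv[:400,:400]=a; cv[:460,400:]=b
# dish crops
cv2.imwrite("pics/disp.png",cv)
d=np.zeros((400,800,3),np.uint8)
d[:,:400]=cv2.resize(S["scene"][140:210,295:365],(400,400),interpolation=cv2.INTER_CUBIC)
d[:,400:]=cv2.resize(S["side"][140:210,245:315],(400,400),interpolation=cv2.INTER_CUBIC)
cv2.imwrite("pics/dish.png",d)
E
```

```text
scene [[301, 167], [304, 172], [302, 176], [317, 195], [336, 188], [347, 202], [351, 200], [342, 187], [351, 174], [332, 154]]
side [[253, 173], [256, 182], [278, 188], [287, 174], [306, 177], [306, 174], [291, 171], [288, 168], [289, 161], [264, 156]]
```

View pics/disp.png

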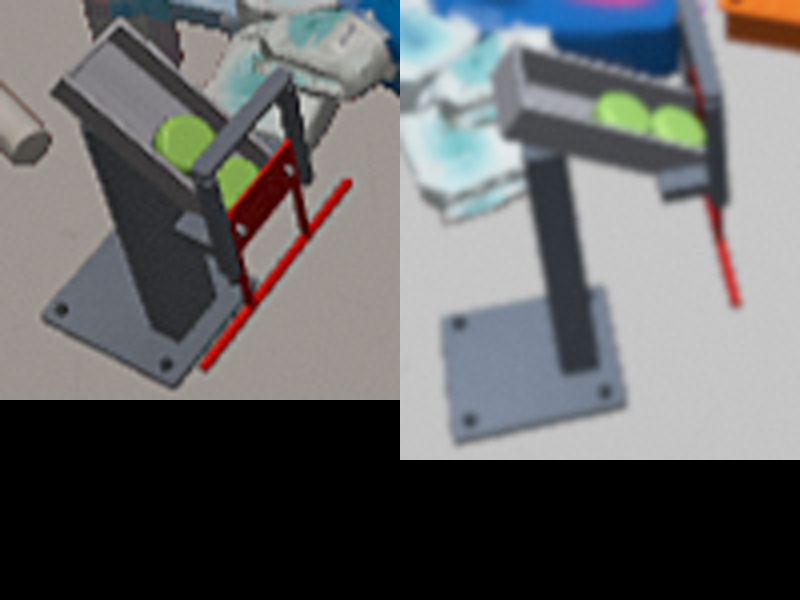

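View pics/dish.png

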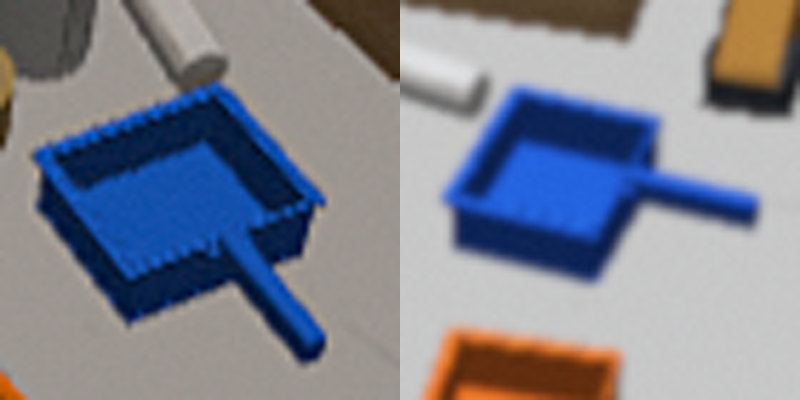

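Run:
```python
from h import *
np.set_printoptions(precision=4,suppress=True)
M={n:bot.camera_model(n) for n in("scene","side")}
f=lambda n,u,v,z:onz(M[n],u-.4,v-.4,z)
C1=[f("scene",295+x*.175,140+y*.175,.05) for x,y in((215,87),(37,157),(128,278),(322,203))]
C2=[f("side",245+(x-400)*.175,140+y*.175,.05) for x,y in((517,87),(448,200),(600,242),(658,122))]
for C,n in((C1,'scene'),(C2,'side')): 
    C=np.array(C);print(n,C,C.mean(0),[np.linalg.norm(C[i]-C[i-1]) for i in range(4)])
print("tip",f("scene",295+314*.175,140+335*.175,.055),f("side",245+357*.175,140+196*.175,.055))
e1=f("scene",192.5,225.2,.153);e2=f("scene",156,271.75,.153);e3=f("side",249.5,298.2,.153)
print("bar",e1,e2,e3,np.linalg.norm(e1-e2))
im=cv2.imread("pics/scene0.png")
# foot corners z~0.006
for n,p in(("scene",[(43,317),(172,385)]),("side",[(441,317),(455,443),(626,405)])):
    for x,y in p: print(n,"foot",f(n,105+x/4,180+y/4,.006) if n=="scene" else f(n,165+(x-400)/4,222+y/4,.006))
mk=mask(im,(0,150,80),(6,255,255),(150,205,200,280))|mask(im,(174,150,80),(180,255,255),(150,205,200,280))
print(cv2.fitLine(np.argwhere(mk)[:,::-1].astype(np.float32),cv2.DIST_HUBER,0,.01,.01).T)
```

```text
scene [[ 0.5986 -0.3853  0.05  ]
 [ 0.6265 -0.2544  0.05  ]
 [ 0.52   -0.2271  0.05  ]
 [ 0.4872 -0.3625  0.05  ]] [ 0.5581 -0.3073  0.05  ] [np.float64(0.11377800597466473), np.float64(0.1338530886102895), np.float64(0.10993338461391756), np.float64(0.13924166881101807)]
side [[ 0.5967 -0.3858  0.05  ]
 [ 0.6257 -0.2514  0.05  ]
 [ 0.516  -0.221   0.05  ]
 [ 0.4903 -0.3579  0.05  ]] [ 0.5572 -0.304   0.05  ] [np.float64(0.10996309128690542), np.float64(0.13744463483294564), np.float64(0.11388553121978816), np.float64(0.13921969394255881)]
tip [ 0.4172 -0.2761  0.055 ] [ 0.4139 -0.2779  0.055 ]
bar [0.5956 0.2234 0.153 ] [0.5315 0.3846 0.153 ] [0.5284 0.387  0.153 ] 0.1735514916087846
scene foot [0.7369 0.4312 0.006 ]
scene foot [0.6218 0.3849 0.006 ]
side foot [0.7763 0.3324 0.006 ]
side foot [0.7344 0.4351 0.006 ]
side foot [0.6175 0.3869 0.006 ]
[[  0.5979  -0.8016 172.3961 248.9487]]
```

The crops show clean rim corners for the dish, the handle tip, both bar ends in the scene view (one in the side view), and the foot corners. Results so far:
- **Dish:** yaw about -13°, handle at about (0.447, -0.282).
- **Dispenser:** yaw about 22°, bar middle at about (0.563, 0.3045).

Next I plan the approach and check the pink bottle beside the path.

```bash
cat >> h.py <<'E'
def plan(P,yaw,n,grip):
    """rows (tool frame) from the measured pose to TCP P with tool-x yaw (deg), tool down"""
    from scipy.spatial.transform import Rotation as Ro
    o=bot.observe(); R=Ro.from_rotvec(o['tool_rot']); x=R.apply([1,0,0]); y0=np.degrees(np.arctan2(x[1],x[0]))
    d=np.array(P)-o['ee_pos']; dy=(yaw-y0+180)%360-180
    print("pos",np.round(o['ee_pos'],4),"yaw",round(y0,2),"z axis",np.round(R.apply([0,0,1]),3),"t",round(float(o['clock']),2))
    for k in range(n):
        T=Ro.from_rotvec([0,0,-np.radians(dy*k/n)])*R  if False else Ro.from_euler('z',dy*k/n,degrees=True)*R
        s=T.inv().apply(d/n)/.03
        print([float(v) for v in np.round([*s,-dy/n/8,grip],2)])
E
python3 - <<'E'
from h import *
M={n:bot.camera_model(n) for n in("scene","side")}
b,t=onz(M['side'],230,199,0),tri(M['side'],(228,150),M['scene'],(268,129)); print("pink",b,t, onz(M['scene'],267,181,0))
print("orange tip",onz(M['scene'],300,240,.05),"box corner",onz(M['scene'],330,120,0),onz(M['scene'],375,151,0),"stapler",onz(M['scene'],382,186,0))
plan([.447,-.282,.20],-13,15,1)
E
```

```text
pink [ 0.70161516 -0.15200046  0.        ] (array([ 0.69329865, -0.14824505,  0.24145849]), np.float64(0.0027135317944322517)) [ 0.68613675 -0.14757102  0.        ]
orange tip [ 0.40394573 -0.0355608   0.05      ] box corner [ 0.77542347 -0.56919891  0.        ] [ 0.53855521 -0.57037658  0.        ] stapler [ 0.40603854 -0.45000998  0.        ]
pos [ 0.2646 -0.6746  0.2415] yaw 21.42 z axis [-0.001  0.001 -1.   ] t 0.1
[0.7, -0.66, 0.09, 0.29, 1.0]
[0.67, -0.69, 0.09, 0.29, 1.0]
[0.64, -0.72, 0.09, 0.29, 1.0]
[0.61, -0.74, 0.09, 0.29, 1.0]
[0.58, -0.77, 0.09, 0.29, 1.0]
[0.55, -0.79, 0.09, 0.29, 1.0]
[0.52, -0.81, 0.09, 0.29, 1.0]
[0.49, -0.83, 0.09, 0.29, 1.0]
[0.45, -0.85, 0.09, 0.29, 1.0]
[0.42, -0.87, 0.09, 0.29, 1.0]
[0.38, -0.88, 0.09, 0.29, 1.0]
[0.35, -0.9, 0.09, 0.29, 1.0]
[0.31, -0.91, 0.09, 0.29, 1.0]
[0.27, -0.92, 0.09, 0.29, 1.0]
[0.24, -0.93, 0.09, 0.29, 1.0]
```

>>> carry_out(
  series=[0.7,-0.66,0.09,0.29,1,0.67,-0.69,0.09,0.29,1,0.64,-0.72,0.09,0.29,1,0.61,-0.74,0.09,0.29,1,0.58,-0.77,0.09,0.29,1],
)

```text
clock: 0.72
ee_pos: [0.326, -0.5431, 0.2283]
tool_rot: [-3.13, -0.267, 0.001]
ft_force: [-0.8, -0.7, 0.3]
opening: 1.0
gripper_force: 0.0
```

>>> carry_out(
  series=[0.55,-0.79,0.09,0.29,1,0.52,-0.81,0.09,0.29,1,0.49,-0.83,0.09,0.29,1,0.45,-0.85,0.09,0.29,1,0.42,-0.87,0.09,0.29,1],
)

```text
clock: 1.35
ee_pos: [0.3875, -0.4124, 0.215]
tool_rot: [-3.141, 0.051, 0.001]
ft_force: [-0.3, 1.1, 0.9]
opening: 1.0
gripper_force: 0.0
```

>>> carry_out(
  series=[0.38,-0.88,0.09,0.29,1,0.35,-0.9,0.09,0.29,1,0.31,-0.91,0.09,0.29,1,0.27,-0.92,0.09,0.29,1,0.24,-0.93,0.09,0.29,1],
)

```text
clock: 1.98
ee_pos: [0.449, -0.2821, 0.2015]
tool_rot: [-3.12, 0.368, 0.001]
ft_force: [1.4, -0.4, 0.3]
opening: 0.996
gripper_force: 0.0
```

Run:
```python
from h import *
plan([.447,-.282,.035],-13,10,1)
m=bot.camera_model('wrist'); im=bot.grab_frame('wrist'); cv2.imwrite('pics/w1.png',im)
print({k:np.round(v,3).tolist() for k,v in m.items()})
```

```text
pos [ 0.449  -0.2821  0.2015] yaw -13.46 z axis [-0.  0. -1.] t 1.98
[-0.01, 0.0, 0.55, -0.01, 1.0]
[-0.01, 0.0, 0.55, -0.01, 1.0]
[-0.01, 0.0, 0.55, -0.01, 1.0]
[-0.01, 0.0, 0.55, -0.01, 1.0]
[-0.01, 0.0, 0.55, -0.01, 1.0]
[-0.01, 0.0, 0.55, -0.01, 1.0]
[-0.01, 0.0, 0.55, -0.01, 1.0]
[-0.01, 0.0, 0.55, -0.01, 1.0]
[-0.01, 0.0, 0.55, -0.01, 1.0]
[-0.01, 0.0, 0.55, -0.01, 1.0]
{'fx': 297.319, 'fy': 297.319, 'cx': 252.942, 'cy': 194.371, 'R': [[-0.235, -0.972, -0.0], [-0.924, 0.223, 0.309], [-0.301, 0.073, -0.951]], 't': [-0.169, 0.451, 0.497]}
```

View pics/w1.png

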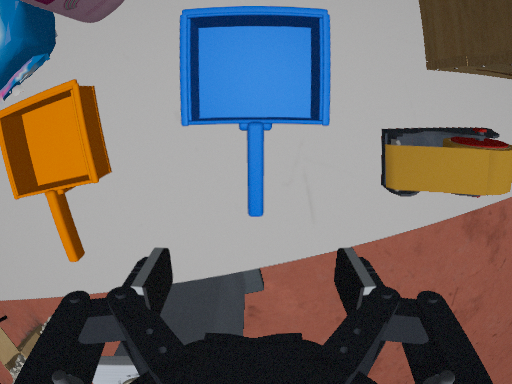

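The wrist view shows the blue handle running from (257,125) down to its end at about (256,215). It sits between the open fingers and lines up with the image column. The near rim corners are at (181,125) and (330,125). I'll refine the handle position from these.

```bash
cat >> h.py <<'E'
def wz(m,u,v,z):
    q=np.array([(u-m['cx'])/m['fx'],(v-m['cy'])/m['fy']]); r=np.linalg.norm(q); R=np.array(m['R']).T
    d=R@np.array([*(q/r*np.sin(r)),np.cos(r)]); o=-R@np.array(m['t']); return o+d*(z-o[2])/d[2]
E
python3 - <<'E'
from h import *
np.set_printoptions(precision=4,suppress=True)
m=bot.camera_model('wrist'); im=cv2.imread('pics/w1.png')
mk=mask(im,(100,130,50),(125,255,255),(170,0,340,225))
for v in (145,165,185,205):
    u=np.flatnonzero(mk[v]); print(v,u.min(),u.max(),wz(m,(u.min()+u.max())/2,v,.055))
v=np.flatnonzero(mk[:,256]).max(); print("end",v,wz(m,256,v,.055),wz(m,256,v,.031))
c=[wz(m,u,v,.05) for u,v in((181,124),(329.5,124),(329.5,11),(181,9))]; print(np.array(c))
E
```

```text
145 248 262 [ 0.4877 -0.2884  0.055 ]
165 248 262 [ 0.4689 -0.284   0.055 ]
185 248 262 [ 0.4496 -0.2794  0.055 ]
205 248 262 [ 0.4294 -0.2746  0.055 ]
end 215 [ 0.4188 -0.2731  0.055 ] [ 0.4093 -0.2711  0.031 ]
[[ 0.5245 -0.224   0.05  ]
 [ 0.4914 -0.3632  0.05  ]
 [ 0.6011 -0.3886  0.05  ]
 [ 0.6358 -0.2513  0.05  ]]
```

>>> carry_out(
  series=[0,-0.07,0.65,0,1,0,0,0.65,0,1,0,0,0.65,0,1,0,0,0.65,0,1,0,0,0.65,0,1],
)

```text
clock: 2.65
ee_pos: [0.4491, -0.281, 0.1035]
tool_rot: [-3.12, 0.366, 0.0]
ft_force: [0.1, -0.2, 0.2]
opening: 1.004
gripper_force: 0.0
```

>>> carry_out(
  series=[0,0,0.65,0,1,0,0,0.65,0,1,0,0,0.65,0,1,0,0,0.35,0,1,0,0,0,0,1],
)

```text
clock: 3.28
ee_pos: [0.4489, -0.2809, 0.0347]
tool_rot: [-3.12, 0.366, 0.002]
ft_force: [-0.1, 0.7, -0.4]
opening: 0.995
gripper_force: 0.0
```

>>> carry_out(
  series=[0,0,0,0,-1,0,0,0,0,-1,0,0,0,0,-1,0,0,0,0,-1,0,0,0,0,-1],
  squeeze=90,
)

```text
clock: 3.9
ee_pos: [0.4494, -0.2811, 0.0356]
tool_rot: [3.12, -0.366, 0.001]
ft_force: [-1.4, 0.7, 4.4]
opening: 0.171
gripper_force: 88.2
```

>>> carry_out(
  series=[0,0,0,0,-1,0,0,0,0,-1,0,0,0,0,-1,0,0,-0.1,0,-1,0,0,-0.2,0,-1],
)

```text
clock: 4.53
ee_pos: [0.4488, -0.2808, 0.0442]
tool_rot: [-3.12, 0.366, 0.002]
ft_force: [-1.0, -0.6, 0.1]
opening: 0.171
gripper_force: 87.4
```

Run:
```python
from h import *
M={n:bot.camera_model(n) for n in("scene","side")}
for n,u,v in(("scene",245,214),("scene",185,180),("side",238,236),("side",178,228)): print(n,onz(M[n],u,v,0.0),onz(M[n],u,v,.04))
plan([.44,.04,.15],8,15,-1)
```

```text
scene [0.6204611  0.00815887 0.        ] [0.59653437 0.0272032  0.04      ]
scene [0.87821487 0.07810392 0.        ] [0.8455172  0.09476813 0.04      ]
side [0.63420573 0.03444303 0.        ] [0.6254096  0.06984485 0.04      ]
side [0.85862117 0.0259681  0.        ] [0.84202539 0.06166446 0.04      ]
pos [ 0.4488 -0.2808  0.0442] yaw -13.38 z axis [-0.001  0.001 -1.   ] t 4.53
[-0.18, -0.69, -0.23, -0.18, -1.0]
[-0.17, -0.69, -0.23, -0.18, -1.0]
[-0.15, -0.7, -0.23, -0.18, -1.0]
[-0.13, -0.7, -0.23, -0.18, -1.0]
[-0.12, -0.7, -0.23, -0.18, -1.0]
[-0.1, -0.71, -0.23, -0.18, -1.0]
[-0.08, -0.71, -0.23, -0.18, -1.0]
[-0.06, -0.71, -0.23, -0.18, -1.0]
[-0.04, -0.71, -0.23, -0.18, -1.0]
[-0.03, -0.71, -0.23, -0.18, -1.0]
[-0.01, -0.71, -0.23, -0.18, -1.0]
[0.01, -0.71, -0.23, -0.18, -1.0]
[0.03, -0.71, -0.23, -0.18, -1.0]
[0.04, -0.71, -0.24, -0.18, -1.0]
[0.06, -0.71, -0.24, -0.18, -1.0]
```

>>> carry_out(
  series=[-0.18,-0.69,-0.7,-0.18,-1,-0.17,-0.69,-0.7,-0.18,-1,-0.15,-0.7,-0.7,-0.18,-1,-0.13,-0.7,-0.7,-0.18,-1,-0.12,-0.7,-0.7,-0.18,-1],
)

```text
clock: 5.15
ee_pos: [0.4458, -0.1734, 0.1501]
tool_rot: [-3.137, 0.168, 0.0]
ft_force: [0.7, 0.2, -0.9]
opening: 0.173
gripper_force: 87.8
```

>>> carry_out(
  series=[-0.1,-0.71,0,-0.18,-1,-0.08,-0.71,0,-0.18,-1,-0.06,-0.71,0,-0.18,-1,-0.04,-0.71,0,-0.18,-1,-0.03,-0.71,0,-0.18,-1],
)

```text
clock: 5.78
ee_pos: [0.4427, -0.0665, 0.1495]
tool_rot: [-3.141, -0.029, 0.0]
ft_force: [0.5, -0.3, -1.1]
opening: 0.17
gripper_force: 87.7
```

>>> carry_out(
  series=[-0.01,-0.71,0,-0.18,-1,0.01,-0.71,0,-0.18,-1,0.03,-0.71,0,-0.18,-1,0.04,-0.71,0,-0.18,-1,0.06,-0.71,0,-0.18,-1],
)

```text
clock: 6.4
ee_pos: [0.4394, 0.0399, 0.1495]
tool_rot: [3.133, 0.226, -0.0]
ft_force: [-0.0, 0.8, -1.3]
opening: 0.17
gripper_force: 87.7
```

Run:
```python
from h import *
plan([.44,.04,.108],8,5,-1)
plan([.432,.252,.108],22,10,-1)
```

```text
pos [0.4394 0.0399 0.1495] yaw 8.26 z axis [-0. -0. -1.] t 6.4
[0.0, 0.0, 0.28, 0.01, -1.0]
[0.0, 0.0, 0.28, 0.01, -1.0]
[0.0, 0.0, 0.28, 0.01, -1.0]
[0.0, 0.0, 0.28, 0.01, -1.0]
[0.0, 0.0, 0.28, 0.01, -1.0]
pos [0.4394 0.0399 0.1495] yaw 8.26 z axis [-0. -0. -1.] t 6.4
[0.08, -0.7, 0.14, -0.17, -1.0]
[0.09, -0.7, 0.14, -0.17, -1.0]
[0.11, -0.7, 0.14, -0.17, -1.0]
[0.13, -0.7, 0.14, -0.17, -1.0]
[0.14, -0.69, 0.14, -0.17, -1.0]
[0.16, -0.69, 0.14, -0.17, -1.0]
[0.18, -0.68, 0.14, -0.17, -1.0]
[0.19, -0.68, 0.14, -0.17, -1.0]
[0.21, -0.68, 0.14, -0.17, -1.0]
[0.23, -0.67, 0.14, -0.17, -1.0]
```

>>> carry_out(
  series=[0,0,0.28,0,-1,0,0,0.28,0,-1,0,0,0.28,0,-1,0,0,0.28,0,-1,0,0,0.28,0,-1],
)

```text
clock: 7.02
ee_pos: [0.4396, 0.0389, 0.1066]
tool_rot: [3.133, 0.224, -0.001]
ft_force: [0.1, 0.3, -0.8]
opening: 0.171
gripper_force: 87.6
```

>>> carry_out(
  series=[0.08,-0.7,0,-0.17,-1,0.09,-0.7,0,-0.17,-1,0.11,-0.7,0,-0.17,-1,0.13,-0.7,0,-0.17,-1,0.14,-0.69,0,-0.17,-1],
)

```text
clock: 7.65
ee_pos: [0.4359, 0.1458, 0.1068]
tool_rot: [3.114, 0.411, -0.0]
ft_force: [0.0, -0.4, -0.6]
opening: 0.173
gripper_force: 87.9
```

>>> carry_out(
  series=[0.16,-0.69,0,-0.17,-1,0.18,-0.68,0,-0.17,-1,0.19,-0.68,0,-0.17,-1,0.21,-0.68,0,-0.17,-1,0.23,-0.67,0,-0.17,-1],
)

```text
clock: 8.28
ee_pos: [0.4325, 0.252, 0.1069]
tool_rot: [3.084, 0.595, -0.001]
ft_force: [0.2, 0.3, -1.2]
opening: 0.17
gripper_force: 87.9
```

Run:
```python
from h import *
plan([.432,.252,.108],22,5,-1)
a=bot.grab_frame('wrist'); s=bot.grab_frame('scene'); cv2.imwrite('pics/w2.png',a); cv2.imwrite('pics/s2.png',s)
np.save('w2.npy',bot.camera_model('wrist'),allow_pickle=True)
d=np.zeros((400,800,3),np.uint8)
d[:,:]=0; d[:384//1*1,:0]=0
d[:300,:400]=cv2.resize(a,(400,300)); d[:,400:]=cv2.resize(s[180:300,120:240],(400,400),interpolation=cv2.INTER_CUBIC)
cv2.imwrite('pics/v2.png',d)
```

```text
pos [0.4325 0.252  0.1069] yaw 21.85 z axis [-0. -0. -1.] t 8.28
[-0.0, -0.0, -0.01, -0.0, -1.0]
[-0.0, -0.0, -0.01, -0.0, -1.0]
[-0.0, -0.0, -0.01, -0.0, -1.0]
[-0.0, -0.0, -0.01, -0.0, -1.0]
[-0.0, -0.0, -0.01, -0.0, -1.0]
```

View pics/v2.png

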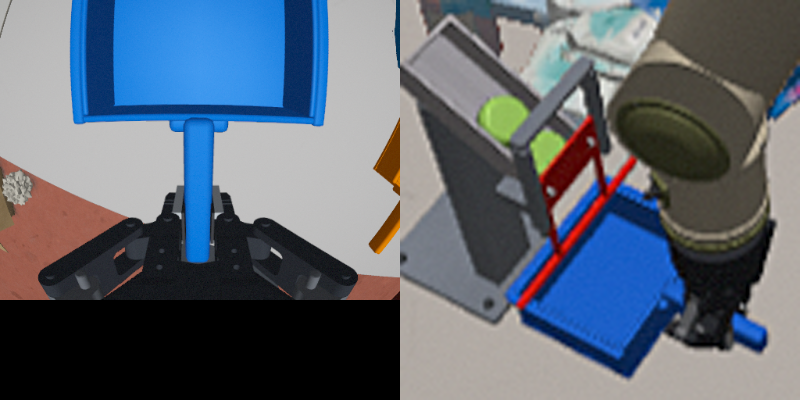

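The wrist view shows the dish level and straight, with the handle firmly between the pads. The scene crop shows the red bar crossing the basin just inside the far wall, from about (520,305) to (635,160) in the crop. The wrist and arm are clear of the dispenser, so I'm lifting.

>>> carry_out(
  series=[0,0,-0.2,0,-1,0,0,-0.25,0,-1,0,0,-0.25,0,-1,0,0,-0.25,0,-1,0,0,-0.25,0,-1],
)

```text
clock: 9.0
ee_pos: [0.4326, 0.2511, 0.1439]
tool_rot: [3.085, 0.594, -0.0]
ft_force: [0.1, -0.8, -1.0]
opening: 0.166
gripper_force: 87.6
```

>>> carry_out(
  series=[0,0,-0.25,0,-1,0,0,-0.25,0,-1,0,0,-0.25,0,-1,0,0,-0.25,0,-1,0,0,-0.1,0,-1],
)

```text
clock: 9.62
ee_pos: [0.4326, 0.2515, 0.1767]
tool_rot: [-3.085, -0.595, -0.0]
ft_force: [0.2, 0.3, -2.7]
opening: 0.176
gripper_force: 88.1
```

>>> carry_out(
  series=[0,0,0,0,-1,0,0,0,0,-1,0,0,0,0,-1,0,0,0,0,-1,0,0,0,0,-1],
)

```text
clock: 10.25
ee_pos: [0.4326, 0.2514, 0.1762]
tool_rot: [3.085, 0.595, -0.0]
ft_force: [0.4, 0.1, -2.4]
opening: 0.171
gripper_force: 88.0
```

Run:
```python
from h import *
print({k:np.round(v,3) for k,v in bot.observe().items() if k in('ee_pos','ft_force','clock')})
s=bot.grab_frame('scene'); w=bot.grab_frame('wrist'); e=bot.grab_frame('side')
d=np.zeros((600,800,3),np.uint8)
d[:300,:400]=cv2.resize(w,(400,300)); d[:400,400:]=cv2.resize(s[180:300,120:240],(400,400),interpolation=cv2.INTER_CUBIC)
d[300:600,:400]=cv2.resize(e[220:310,180:300],(400,300),interpolation=cv2.INTER_CUBIC)
cv2.imwrite('pics/v3.png',d)
```

```text
{'clock': np.float64(10.25), 'ee_pos': array([0.433, 0.251, 0.176]), 'ft_force': array([ 0.406,  0.131, -2.363])}
```

View pics/v3.png

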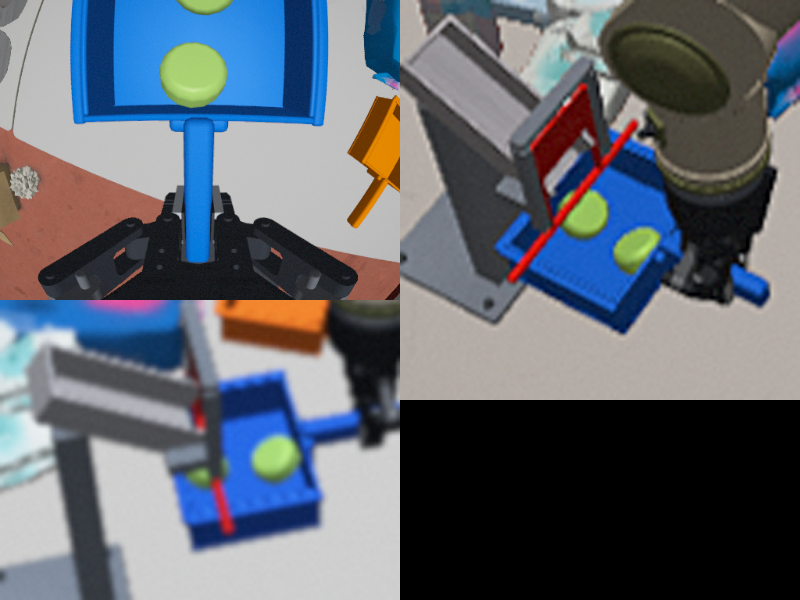

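Both soaps lie in the dish: in the scene crop they are at (583,213) and (637,248), and the chute is empty. Next I lower the dish clear of the bar and retrace the path.

>>> carry_out(
  series=[0,0,0.15,0,-1,0,0,0.25,0,-1,0,0,0.25,0,-1,0,0,0.25,0,-1,0,0,0.25,0,-1],
)

```text
clock: 11.02
ee_pos: [0.4326, 0.2514, 0.1411]
tool_rot: [3.085, 0.595, -0.001]
ft_force: [-0.4, -0.5, -2.9]
opening: 0.172
gripper_force: 88.1
```

>>> carry_out(
  series=[0,0,0.25,0,-1,0,0,0.25,0,-1,0,0,0.25,0,-1,0,0,0.25,0,-1,0,0,0.15,0,-1],
)

```text
clock: 11.65
ee_pos: [0.4325, 0.2513, 0.1067]
tool_rot: [3.085, 0.595, -0.001]
ft_force: [-0.0, -0.1, -2.1]
opening: 0.173
gripper_force: 88.1
```

Run:
```python
from h import *
plan([.439,.04,.107],8.3,15,-1)
```

```text
pos [0.4325 0.2513 0.1067] yaw 21.82 z axis [-0. -0. -1.] t 11.65
[-0.16, 0.44, -0.0, 0.11, -1.0]
[-0.15, 0.44, -0.0, 0.11, -1.0]
[-0.15, 0.45, -0.0, 0.11, -1.0]
[-0.14, 0.45, -0.0, 0.11, -1.0]
[-0.13, 0.45, -0.0, 0.11, -1.0]
[-0.13, 0.45, -0.0, 0.11, -1.0]
[-0.12, 0.45, -0.0, 0.11, -1.0]
[-0.11, 0.46, -0.0, 0.11, -1.0]
[-0.1, 0.46, -0.0, 0.11, -1.0]
[-0.1, 0.46, -0.0, 0.11, -1.0]
[-0.09, 0.46, -0.0, 0.11, -1.0]
[-0.08, 0.46, -0.0, 0.11, -1.0]
[-0.08, 0.46, -0.0, 0.11, -1.0]
[-0.07, 0.46, -0.0, 0.11, -1.0]
[-0.06, 0.47, -0.0, 0.11, -1.0]
```

>>> carry_out(
  series=[-0.08,0.22,0,0.11,-1,-0.15,0.44,0,0.11,-1,-0.15,0.45,0,0.11,-1,-0.14,0.45,0,0.11,-1,-0.13,0.45,0,0.11,-1],
)

```text
clock: 12.28
ee_pos: [0.4349, 0.1868, 0.1074]
tool_rot: [3.106, 0.473, 0.0]
ft_force: [-0.0, -0.7, -2.0]
opening: 0.174
gripper_force: 88.1
```

>>> carry_out(
  series=[-0.13,0.45,0,0.11,-1,-0.12,0.45,0,0.11,-1,-0.11,0.46,0,0.11,-1,-0.1,0.46,0,0.11,-1,-0.1,0.46,0,0.11,-1],
)

```text
clock: 12.9
ee_pos: [0.4371, 0.1167, 0.1072]
tool_rot: [3.122, 0.354, -0.0]
ft_force: [0.3, 1.2, -1.9]
opening: 0.172
gripper_force: 88.0
```

>>> carry_out(
  series=[-0.1,0.46,-0.2,0.11,-1,-0.1,0.46,-0.3,0.11,-1,-0.1,0.46,-0.3,0.11,-1,-0.1,0.46,-0.3,0.11,-1,-0.09,0.47,-0.3,0.11,-1],
)

```text
clock: 13.52
ee_pos: [0.4361, 0.0459, 0.1501]
tool_rot: [-3.133, -0.234, -0.001]
ft_force: [0.3, -0.5, -1.5]
opening: 0.171
gripper_force: 88.3
```

Run:
```python
from h import *
plan([.449,-.281,.15],-13.4,20,-1)
```

```text
pos [0.4361 0.0459 0.1501] yaw 8.56 z axis [ 0.  0. -1.] t 13.53
[-0.06, 0.54, 0.0, 0.14, -1.0]
[-0.05, 0.54, 0.0, 0.14, -1.0]
[-0.04, 0.54, 0.0, 0.14, -1.0]
[-0.03, 0.54, 0.0, 0.14, -1.0]
[-0.02, 0.54, 0.0, 0.14, -1.0]
[-0.01, 0.55, 0.0, 0.14, -1.0]
[0.0, 0.55, 0.0, 0.14, -1.0]
[0.01, 0.55, 0.0, 0.14, -1.0]
[0.02, 0.54, 0.0, 0.14, -1.0]
[0.03, 0.54, 0.0, 0.14, -1.0]
[0.04, 0.54, 0.0, 0.14, -1.0]
[0.05, 0.54, 0.0, 0.14, -1.0]
[0.07, 0.54, 0.0, 0.14, -1.0]
[0.08, 0.54, 0.0, 0.14, -1.0]
[0.09, 0.54, 0.0, 0.14, -1.0]
[0.1, 0.54, 0.0, 0.14, -1.0]
[0.11, 0.53, 0.0, 0.14, -1.0]
[0.12, 0.53, 0.0, 0.14, -1.0]
[0.13, 0.53, 0.0, 0.14, -1.0]
[0.14, 0.53, 0.0, 0.14, -1.0]
```

>>> carry_out(
  series=[-0.06,0.54,0,0.14,-1,-0.05,0.54,0,0.14,-1,-0.04,0.54,0,0.14,-1,-0.03,0.54,0,0.14,-1,-0.02,0.54,0,0.14,-1],
)

```text
clock: 14.15
ee_pos: [0.4392, -0.0356, 0.1491]
tool_rot: [3.14, 0.08, -0.001]
ft_force: [0.4, -0.9, -1.9]
opening: 0.175
gripper_force: 88.2
```

>>> carry_out(
  series=[-0.01,0.55,0,0.14,-1,0,0.55,0,0.14,-1,0.01,0.55,0,0.14,-1,0.02,0.54,0,0.14,-1,0.03,0.54,0,0.14,-1],
)

```text
clock: 14.78
ee_pos: [0.4418, -0.1174, 0.1493]
tool_rot: [3.141, -0.073, 0.0]
ft_force: [-0.3, -1.1, -0.8]
opening: 0.175
gripper_force: 88.3
```

>>> carry_out(
  series=[0.04,0.54,0,0.14,-1,0.05,0.54,0,0.14,-1,0.07,0.54,0,0.14,-1,0.08,0.54,0,0.14,-1,0.09,0.54,0,0.14,-1],
)

```text
clock: 15.4
ee_pos: [0.4449, -0.199, 0.1493]
tool_rot: [3.133, -0.226, -0.0]
ft_force: [0.2, -0.6, -2.7]
opening: 0.176
gripper_force: 88.3
```

>>> carry_out(
  series=[0.1,0.54,0,0.14,-1,0.11,0.53,0,0.14,-1,0.12,0.53,0,0.14,-1,0.13,0.5,0,0.14,-1,0.14,0.3,0,0.14,-1],
)

```text
clock: 16.02
ee_pos: [0.4498, -0.2732, 0.1493]
tool_rot: [3.118, -0.38, 0.0]
ft_force: [0.0, 0.9, -1.8]
opening: 0.174
gripper_force: 88.2
```

Run:
```python
from h import *
plan([.449,-.281,.037],-13.4,10,-1)
```

```text
pos [ 0.4498 -0.2732  0.1493] yaw -13.9 z axis [-0. -0. -1.] t 16.02
[0.0, 0.03, 0.37, -0.01, -1.0]
[0.0, 0.03, 0.37, -0.01, -1.0]
[0.0, 0.03, 0.37, -0.01, -1.0]
[0.0, 0.03, 0.37, -0.01, -1.0]
[0.0, 0.03, 0.37, -0.01, -1.0]
[0.0, 0.03, 0.37, -0.01, -1.0]
[0.0, 0.03, 0.37, -0.01, -1.0]
[0.0, 0.03, 0.37, -0.01, -1.0]
[0.0, 0.03, 0.37, -0.01, -1.0]
[0.0, 0.03, 0.37, -0.01, -1.0]
```

>>> carry_out(
  series=[0,0.05,0.3,0,-1,0,0.05,0.45,0,-1,0,0.05,0.45,0,-1,0,0.05,0.45,0,-1,0,0.05,0.45,0,-1],
)

```text
clock: 16.65
ee_pos: [0.4479, -0.2792, 0.0851]
tool_rot: [-3.119, 0.376, 0.001]
ft_force: [0.3, -1.0, -1.2]
opening: 0.173
gripper_force: 88.2
```

>>> carry_out(
  series=[0,0,0.45,0,-1,0,0,0.45,0,-1,0,0,0.35,0,-1,0,0,0.2,0,-1,0,0,0.15,0,-1],
)

```text
clock: 17.27
ee_pos: [0.4481, -0.2794, 0.038]
tool_rot: [3.119, -0.377, -0.0]
ft_force: [0.6, -0.1, -1.5]
opening: 0.17
gripper_force: 88.2
```

Down another 2.5 mm in small steps, checking the force for contact.

>>> carry_out(
  series=[0,0,0.03,0,-1,0,0,0.03,0,-1,0,0,0.02,0,-1,0,0,0,0,-1,0,0,0,0,-1],
)

```text
clock: 17.9
ee_pos: [0.4482, -0.2794, 0.036]
tool_rot: [3.119, -0.377, 0.001]
ft_force: [0.4, 0.2, -1.1]
opening: 0.17
gripper_force: 88.2
```

>>> carry_out(
  series=[0,0,0.02,0,-1,0,0,0.02,0,-1,0,0,0,0,-1,0,0,0,0,-0.4,0,0,0,0,-0.3],
  squeeze=20,
)

```text
clock: 18.52
ee_pos: [0.4482, -0.2794, 0.0347]
tool_rot: [3.119, -0.377, 0.0]
ft_force: [-0.6, 0.0, 0.4]
opening: 0.352
gripper_force: 0.0
```

>>> carry_out(
  series=[0,0,0,0,0,0,0,0,0,0.5,0,0,0,0,1,0,0,0,0,1,0,0,0,0,1],
)

```text
clock: 19.15
ee_pos: [0.448, -0.2793, 0.0347]
tool_rot: [3.119, -0.377, -0.0]
ft_force: [-0.8, 0.5, -0.4]
opening: 1.002
gripper_force: 0.0
```

>>> carry_out(
  series=[0,0,-0.3,0,1,0,0,-0.6,0,1,0,0,-0.8,0,1,0,0,-0.8,0,1,0,0,-0.8,0,1],
)

```text
clock: 19.77
ee_pos: [0.4479, -0.2793, 0.135]
tool_rot: [3.119, -0.377, 0.0]
ft_force: [0.5, -0.1, -0.4]
opening: 1.0
gripper_force: 0.0
```

>>> carry_out(
  series=[0,0,-0.8,0,1,0,0,-0.6,0,1,0,0,0,0,1,0,0,0,0,1,0,0,0,0,1],
)

```text
clock: 20.4
ee_pos: [0.4476, -0.2791, 0.175]
tool_rot: [-3.119, 0.377, 0.002]
ft_force: [-0.1, -0.3, -0.4]
opening: 1.001
gripper_force: 0.0
```

Run:
```python
from h import *
np.set_printoptions(precision=4,suppress=True)
m=bot.camera_model('wrist'); im=bot.grab_frame('wrist'); s=bot.grab_frame('side')
mk=mask(im,(100,130,50),(125,255,255),(170,0,340,260))
c=np.flatnonzero(mk[:,254:258].any(1)).max(); print("end",c,wz(m,256,c,.055))
d=np.zeros((384,800,3),np.uint8); d[:300,:400]=cv2.resize(im,(400,300)); d[:,416:]=cv2.resize(s[130:220,230:320],(384,384)); cv2.imwrite('pics/end.png',d)
```

```text
end 226 [ 0.4152 -0.2737  0.055 ]
```

View pics/end.png

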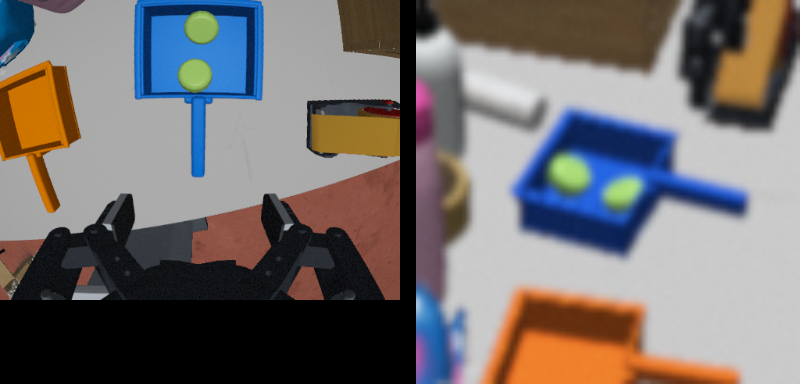

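The dish stands level at its old place: the handle end is within 4 mm of where it started. Both soaps are in it, at wrist-crop (201,27) and (195,75), and the gripper is clear.

```bash
python3 -c "
from workcell import bot
print(bot.hand_in())"
```

```text
the job is handed in; nothing more can be done
None
```

I handed the job in at about 20 s: both soaps are in the blue dish, which stands level and released within about 4 mm of its starting place; no verdict came back.

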